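# Build up the gemstone sieve tower

### The job

Build the gemstone sieve tower on the grey shaker base from the bottom up, one piece at a time: first the plain aluminium pan, then the blue fine sieve, the yellow medium sieve, the red coarse sieve, and last the black lid with the brass knob. Set each piece down gently, never dropping it, so that it sits fully home and level in the one below, and let it go before fetching the next. Leave the ball vise, the bur block and the pliers where they are.

Things in the scene. Friction and masses are not known exactly. Their poses are not given: they have to be found in the camera images.
- shaker_base: Grey round base, black rim, fixed to the bench. 90 mm across, 40 mm high; in its top a recess 58 mm across, 6 mm deep, for the pan's foot. Origin: centre of its underside; z up. The pan fully home rests its 64 mm wall on the rim, its origin 35 mm above this one.
- pan: Bare aluminium, plain floor without holes. Loose round cup, open top, 30 mm high. Foot: tapered spigot, 48 mm across at the bottom, 55 mm at 5 mm height; above it a straight wall, 64 mm outside, to 30 mm; mouth 58 mm inside, floor at 9 mm. 0.09 to 0.18 kg. Stands on its foot. Origin: centre of the foot's underside; z up.
- fine_sieve: Blue wall and floor with 37 dark holes of 3 mm. Loose round cup, open top, 30 mm high. Foot: tapered spigot, 48 mm across at the bottom, 55 mm at 5 mm height; above it a straight wall, 64 mm outside, to 30 mm; mouth 58 mm inside, floor at 9 mm. 0.09 to 0.18 kg. Stands on its foot. Origin: centre of the foot's underside; z up. Home on the pan: origin 25 mm above the pan's.
- medium_sieve: Yellow wall and floor with 19 dark holes of 6 mm. Loose round cup, open top, 30 mm high. Foot: tapered spigot, 48 mm across at the bottom, 55 mm at 5 mm height; above it a straight wall, 64 mm outside, to 30 mm; mouth 58 mm inside, floor at 9 mm. 0.09 to 0.18 kg. Stands on its foot. Origin: centre of the foot's underside; z up. Home on the blue: origin 25 mm above the blue's.
- coarse_sieve: Red wall and floor with 7 dark holes of 11 mm. Loose round cup, open top, 30 mm high. Foot: tapered spigot, 48 mm across at the bottom, 55 mm at 5 mm height; above it a straight wall, 64 mm outside, to 30 mm; mouth 58 mm inside, floor at 9 mm. 0.09 to 0.18 kg. Stands on its foot. Origin: centre of the foot's underside; z up. Home on the yellow: origin 25 mm above its.
- lid: Loose black round lid with a brass knob. Foot: tapered spigot, 48 mm across at the bottom, 55 mm at 5 mm height; disc 64 mm across from 5 to 10 mm height; knob 22 mm across from 10 to 32 mm height. 0.07 to 0.14 kg. Stands on its foot, knob up. Origin: centre of the foot's underside; z up. Home on the red: origin 25 mm above the red's.
- ball_vise: Bystander, leave alone: steel ball vise on a white round foot, 100 mm diameter, 98 mm high, loose, 0.95 kg. Origin: centre of its underside; z up.
- bur_block: Bystander, leave alone: loose dark wood block, 120 x 60 x 28 mm (long along its x), with upright burs reaching 64 mm. Origin: centre of its underside; z up.
- pliers: Bystander, leave alone: loose pliers with blue handles lying flat, about 135 mm long along their x (jaws to +x), 70 mm wide, 14 mm high. Origin: on the bench beneath the rivet.

How it is judged (in metres and radians):
On the way, in this order (a step that is already met when the one before it is completed fails the run):
1. the pan sits fully down and level in the shaker base (horizontal distance between pan and shaker_base below 0.005 m and z of pan in the frame of shaker_base between 0.0325 and 0.0375 m and angle between pan's own z axis and vertical below 0.06 rad and linear speed of pan below 0.03 m/s and contact force between the fingers and pan below 0.1 N), for 0.2 s.
2. the blue fine sieve sits fully down and level in the pan (horizontal distance between fine_sieve and pan below 0.005 m and z of fine_sieve in the frame of pan between 0.0225 and 0.0275 m and angle between fine_sieve's own z axis and vertical below 0.06 rad and linear speed of fine_sieve below 0.03 m/s and contact force between the fingers and fine_sieve below 0.1 N), for 0.2 s.
3. the yellow medium sieve sits fully down and level in the blue fine sieve (horizontal distance between medium_sieve and fine_sieve below 0.005 m and z of medium_sieve in the frame of fine_sieve between 0.0225 and 0.0275 m and angle between medium_sieve's own z axis and vertical below 0.06 rad and linear speed of medium_sieve below 0.03 m/s and contact force between the fingers and medium_sieve below 0.1 N), for 0.2 s.
4. the red coarse sieve sits fully down and level in the yellow medium sieve (horizontal distance between coarse_sieve and medium_sieve below 0.005 m and z of coarse_sieve in the frame of medium_sieve between 0.0225 and 0.0275 m and angle between coarse_sieve's own z axis and vertical below 0.06 rad and linear speed of coarse_sieve below 0.03 m/s and contact force between the fingers and coarse_sieve below 0.1 N), for 0.2 s.
5. the lid sits fully down and level in the red coarse sieve (horizontal distance between lid and coarse_sieve below 0.005 m and z of lid in the frame of coarse_sieve between 0.0225 and 0.0275 m and angle between lid's own z axis and vertical below 0.06 rad and linear speed of lid below 0.03 m/s and contact force between the fingers and lid below 0.1 N), for 0.2 s.
At the end, for the whole second after the job is handed in: The tower stands on the shaker base in the order pan, blue, yellow, red, lid; each piece is centred within 5 mm on the one below, fully seated (height within 2.5 mm of its seat), tilted less than 0.06 rad, and all are released and at rest (horizontal distance between pan and shaker_base below 0.005 m and z of pan in the frame of shaker_base between 0.0325 and 0.0375 m and angle between each of pan, fine_sieve, medium_sieve, coarse_sieve, lid's own z axis and vertical below 0.06 rad and linear speed of each of pan, fine_sieve, medium_sieve, coarse_sieve, lid below 0.01 m/s and angular speed of each of pan, fine_sieve, medium_sieve, coarse_sieve, lid below 0.1 rad/s and horizontal distance between fine_sieve and pan below 0.005 m and z of fine_sieve in the frame of pan between 0.0225 and 0.0275 m and horizontal distance between medium_sieve and fine_sieve below 0.005 m and z of medium_sieve in the frame of fine_sieve between 0.0225 and 0.0275 m and horizontal distance between coarse_sieve and medium_sieve below 0.005 m and z of coarse_sieve in the frame of medium_sieve between 0.0225 and 0.0275 m and horizontal distance between lid and coarse_sieve below 0.005 m and z of lid in the frame of coarse_sieve between 0.0225 and 0.0275 m); the robot touches nothing.
It fails at once if the ball vise pushed more than 20 mm from where it was (distance of ball_vise from where it was at the start of the episode above 0.02 m).
It fails at once if the bur block pushed more than 20 mm from where it was (distance of bur_block from where it was at the start of the episode above 0.02 m).
It fails at once if the pliers pushed more than 20 mm from where it was (distance of pliers from where it was at the start of the episode above 0.02 m).
It fails at once if a piece of the tower is dropped or thrown: out of the fingers and faster than 0.6 m/s (a fall of about 18 mm) ((contact force between the fingers and pan below 0.05 N and linear speed of pan above 0.6 m/s) or (contact force between the fingers and fine_sieve below 0.05 N and linear speed of fine_sieve above 0.6 m/s) or (contact force between the fingers and medium_sieve below 0.05 N and linear speed of medium_sieve above 0.6 m/s) or (contact force between the fingers and coarse_sieve below 0.05 N and linear speed of coarse_sieve above 0.6 m/s) or (contact force between the fingers and lid below 0.05 N and linear speed of lid above 0.6 m/s)).
It also fails if it takes over 115 s, if anything falls off the work surface, if the arm or the gripper's body presses on something with over 40 N, if the wrist force passes 120 N, or if a joint passes its speed limit or range.

### The arm

A 6-joint arm with a two-finger parallel gripper is mounted at the origin on the work surface. World frame = base frame: x ahead of the robot, y to its left, z up, the work surface at z = 0. Lengths are in m, angles in degrees, forces in N, time in s.
With the tool pointing down it reaches from about 0.325 to 0.85 m from the base axis. Payload 15.5 kg.
Tool frame: the origin (TCP) lies midway between the tips of the shut fingers; the grasp point (between the pads) lies 19 mm behind it; z points along the fingers, y is the line along which they close (so a half turn about z gives the same grasp; the last joint's range is limited). The gripper opens to 91 mm and grips with 3 to 60 N. Pads are 32 mm wide; open, the fingers measure 118 mm over their backs; the gripper's body (76 mm by 178 mm) begins 60 mm behind the grasp point.
Start: joints at [-68.841, 28.281, 77.091, -0, 74.628, -5.472], TCP at [0.28, -0.559, 0.188] pointing down, gripper open.
Joint ranges: [-166.48, 166.48], [-47.26, 123.95], [12.59, 153.08], [-70.14, 250.14], [6.76, 159.57], [-176.63, 176.63]. Speed limits (degrees/s): [108.29, 108.29, 147.25, 172.46, 172.46, 172.46].

### API

Orientations are given as a 3x3 rotation matrix whose columns are the frame's x, y, z axes.
In Python, from bench import ctrl gives the robot as it stands. The module is installed in compiled form; this text tells all that it offers. Calls block until the motion is done:
- ctrl.goto(position, orientation): joint-space move of the TCP to a pose.
- ctrl.move_l(position, vel=0.15, ori=None, contact_N=None): straight line of the TCP; ori=None keeps the orientation; vel is the mean speed in m/s. With contact_N (N) it stops when the force on the tool has changed by that much, and returns True; else False.
- ctrl.movej(angles): joint-space move.
- ctrl.command_gripper(opening): opening from 0.0 (shut) to 1.0 (fully open); the grip force is fixed at half the most; returns when the fingers have stopped.
- ctrl.sleep(seconds).
- ctrl.ik(position, orientation): joint angles nearest the present ones, or None.
- ctrl.read_camera(name): name is "side" or "top"; returns the picture (400x640x3 uint8, blue, green, red); there is no depth.
- ctrl.camera_params(name): a dict with "fx", "fy", "cx", "cy" (pixels), "D" ([k1, k2, p1, p2, k3] as OpenCV has them; the pictures are not rectified), "pose" (4x4, takes a point from camera to world coordinates). Camera axes: x right, y up, looking along -z (the intrinsics and any distortion apply to the point x, -y, -z); pixel columns grow to the right and rows downward; lengths in m; the calibration is good to about 2 mm. A picture is of the moment at which its call begins. camera_params takes no time and is no camera call.
A pose or a line that the arm cannot do raises ctrl.MotionError and nothing moves.
- ctrl.sign_off(): hands the job in; it is judged then, once.
Readings, each from a call of its own:
- ctrl.current_t(): time.
- ctrl.current_q(): joint angles.
- ctrl.current_dq(): joint speeds.
- ctrl.current_effort(): joint torques, N m.
- ctrl.current_tool_pos(): TCP position.
- ctrl.current_eef_rot(): TCP orientation.
- ctrl.current_contact_force(): force on the tool from outside, world axes, zero at the start.
- ctrl.current_wrist_torque(): the same for the moment, N m.
- ctrl.current_grip_width(): opening from 0.0 (shut) to 1.0 (fully open).
- ctrl.current_grasp_force(): force on a finger pad.
Only numpy, scipy, OpenCV 4.12 (cv2) and the standard library are available. Lean on these libraries where they do the work, as an engineer would, in place of code of your own. Each camera call takes 0.05 s, during which the arm holds its last target. There are 200 camera calls.

## Working session

There is one attempt and no reset: what is moved stays moved. The work goes in short steps, each a Python script; the robot and the scene stay as the last script left them, time stands still between calls to the robot, and variables do not carry over. Pictures are saved under pics/ and viewed, at most 14 in all, crops included, and the job is handed in when it is done.

```bash
mkdir -p pics && python3 - <<'E'
from bench import ctrl
import cv2
for n in("top","side"):
    cv2.imwrite(f"pics/{n}0.png",ctrl.read_camera(n)); p=ctrl.camera_params(n); print(n,p)
E
```

```text
top {'fx': 477.5509687157454, 'fy': 477.5509687157454, 'cx': 313.64825218281726, 'cy': 189.47115927621704, 'D': array([-0.10083031,  0.        ,  0.        ,  0.        ,  0.        ]), 'pose': array([[ 0.02793268,  0.99506545, -0.09520775,  0.4218359 ],
       [-0.99946686,  0.02619101, -0.01949444, -0.00996462],
       [-0.01690466,  0.09570152,  0.99526652,  1.29914598],
       [ 0.        ,  0.        ,  0.        ,  1.        ]])}
side {'fx': 459.76841615465344, 'fy': 459.76841615465344, 'cx': 324.868914950656, 'cy': 203.34097329534256, 'D': array([-0.11109612,  0.        ,  0.        ,  0.        ,  0.        ]), 'pose': array([[-0.86977151,  0.29614026, -0.39471314,  0.04994884],
       [-0.49342815, -0.51365887,  0.70191398,  0.85470067],
       [ 0.00511708,  0.80526735,  0.59288979,  0.74819484],
       [ 0.        ,  0.        ,  0.        ,  1.        ]])}
```

View pics/top0.png

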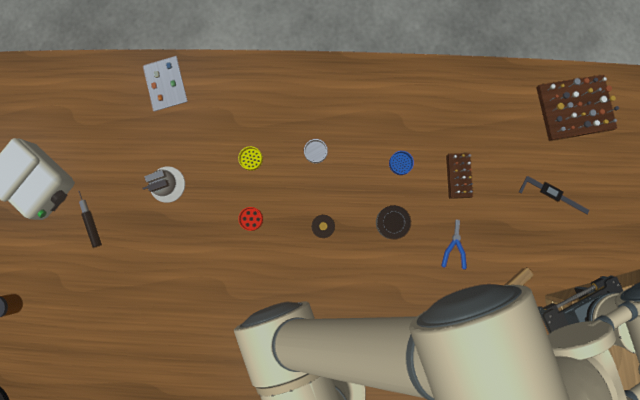

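View pics/side0.png

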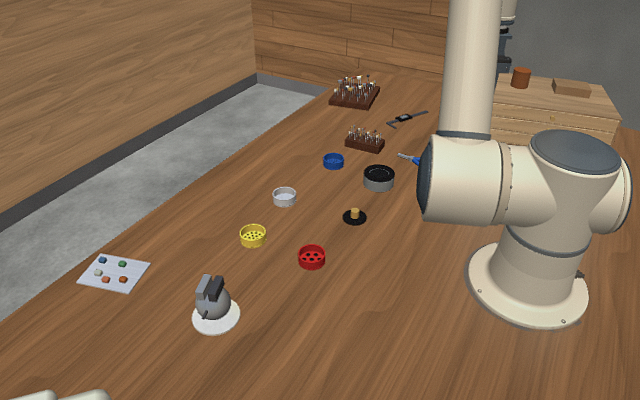

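```bash
cat > vis.py <<'E'
import cv2, numpy as np
from scipy.optimize import least_squares
from bench import ctrl
def cast(n,uv,z):
    p=ctrl.camera_params(n); K=np.array([[p['fx'],0,p['cx']],[0,p['fy'],p['cy']],[0,0,1]])
    q=cv2.undistortPoints(np.float64(uv).reshape(-1,1,2),K,p['D'])[:,0]
    d=np.c_[q[:,0],-q[:,1],-np.ones(len(q))]@p['pose'][:3,:3].T; o=p['pose'][:3,3]
    return o+d*((z-o[2])/d[:,2])[:,None]
def mask(im,col):
    h,s,v=[c.astype(int) for c in cv2.split(cv2.cvtColor(im,cv2.COLOR_BGR2HSV))]
    return np.uint8({'yellow':(h>22)&(h<35)&(s>150)&(v>90),'blue':(h>100)&(h<125)&(s>140),
      'red':((h<6)|(h>174))&(s>160)&(v>70),'grey':(s<60)&(v>90),'black':(s<90)&(v<90)}[col])*255
def circle(n,im,col,seed,R,z,win=40):
    """centre of the top rim (radius R, height z) from the silhouette half that faces away from the camera"""
    m=np.zeros(im.shape[:2],np.uint8); x,y=seed; sl=np.s_[max(y-win,0):y+win,max(x-win,0):x+win]
    m[sl]=mask(im[sl],col)
    cs,_=cv2.findContours(cv2.morphologyEx(m,cv2.MORPH_CLOSE,np.ones((3,3))),cv2.RETR_EXTERNAL,cv2.CHAIN_APPROX_NONE)
    c=min((c for c in cs if cv2.contourArea(c)>60),key=lambda c:-cv2.pointPolygonTest(c,(float(x),float(y)),True))
    c=cv2.convexHull(c)[:,0].astype(float); 
    ctr=c.mean(0); c+= .5*(c-ctr)/np.linalg.norm(c-ctr,axis=1)[:,None]   # pixel centres -> outer edge
    P=cast(n,c,z)[:,:2]; c0=P.mean(0); out=c0-ctrl.camera_params(n)['pose'][:2,3]; out/=np.linalg.norm(out)
    k=(P-c0)@out>-.1*R; 
    r=least_squares(lambda a:np.hypot(*(P[k]-a).T)-R,c0,loss='soft_l1',f_scale=.001)
    rf=least_squares(lambda a:np.hypot(*(P[k]-a[:2]).T)-a[2],[*c0,R],loss='soft_l1',f_scale=.001).x[2]
    return r.x, rf, np.sqrt(np.mean(r.fun**2))
SEED={'pan':('grey',.032,.03,(316,151),(285,197)),'fine':('blue',.032,.03,(401,163),(333,161)),
 'medium':('yellow',.032,.03,(250,158),(253,236)),'coarse':('red',.032,.03,(251,219),(312,257)),
 'lid':('black',.032,.01,(323,228),(354,217)),'base':('black',.045,.04,(394,222),(379,174))}
E
python3 - <<'E'
from vis import *
ims={n:ctrl.read_camera(n) for n in('top','side')}
for k,(col,R,z,a,b) in SEED.items():
    for n,s in(('top',a),('side',b)):
        x,r,e=circle(n,ims[n],col,s,R,z,26)
        print(k,n,x.round(4),'r',r.round(4),'rms',e.round(4))
v=cast('top',[(165,184),(460,152),(460,198),(458,220)],0);print(v.round(3))
E
```

```text
pan top [0.6517 0.0132] r 0.0329 rms 0.0005
pan side [0.6507 0.0166] r 0.0331 rms 0.0009
fine top [ 0.6234 -0.2178] r 0.0321 rms 0.0003
fine side [ 0.6224 -0.2141] r 0.0322 rms 0.001
medium top [0.6272 0.1914] r 0.0338 rms 0.001
medium side [0.6252 0.1933] r 0.0326 rms 0.0004
coarse top [0.4614 0.1829] r 0.0328 rms 0.0005
coarse side [0.4612 0.1858] r 0.0322 rms 0.0004
lid top [ 0.4463 -0.0121] r 0.0309 rms 0.0006
lid side [ 0.4467 -0.0074] r 0.0303 rms 0.001
base top [ 0.4624 -0.1967] r 0.0439 rms 0.0006
base side [ 0.4612 -0.1926] r 0.0444 rms 0.001
[[ 0.551  0.429  0.   ]
 [ 0.661 -0.387  0.   ]
 [ 0.533 -0.386  0.   ]
 [ 0.473 -0.381  0.   ]]
```

```bash
cat > rob.py <<'E'
import numpy as np
from bench import ctrl
HI=.24
def R(ax):   # tool down, fingers closing along 'x' or 'y'; pick the half turn nearest the present pose
    y=np.array([1.,0,0] if ax=='x' else [0,1.,0])
    c=ctrl.current_eef_rot()[:,1]; y=y if c@y>=0 else -y
    z=np.array([0,0,-1.]); return np.c_[np.cross(y,z),y,z]
def over(xy,ax,z=HI): ctrl.goto([*xy,z],R(ax))
def line(xy,z,vel=.15,**k): return ctrl.move_l([*xy,z],vel=vel,**k)
def up(z,vel=.2):
    p=ctrl.current_tool_pos(); line(p[:2],z,vel)
def say(*a): print('t%.1f'%ctrl.current_t(),*a,'tcp',np.round(ctrl.current_tool_pos(),4),'w%.4f f%.1f'%(ctrl.current_grip_width()*.091,ctrl.current_grasp_force()))
E
python3 - <<'E'
from rob import *; from vis import *
p=np.array([.6512,.0149]); b=np.array([.4618,-.1946])
over(p,'y',.12); print(ctrl.current_q())
say('hover'); line(p,.008); ctrl.command_gripper(0); say('sq y'); ctrl.command_gripper(1)
up(.05); ctrl.move_l([*p,.05],ori=R('x')); say('rot'); line(p,.008); ctrl.command_gripper(0); say('sq x'); ctrl.command_gripper(1)
up(.12); over(b,'y'); say('over base')
for n,s in(('top',(316,151)),('side',(285,197))):
    im=ctrl.read_camera(n); cv2.imwrite(f"pics/{n}1.png",im); x,r,e=circle(n,im,'grey',s,.032,.03,26); print(n,x.round(4),r,e, 'bias',(p-x).round(4))
E
```

```text
[-4.00614100e+00  3.41383583e+01  7.75279172e+01 -8.96384761e-03
  6.83254992e+01  8.60427972e+01]
t2.6 hover tcp [0.6513 0.0141 0.1201] w0.0912 f0.0
t4.9 sq y tcp [0.6512 0.0149 0.008 ] w0.0006 f0.0
t8.4 rot tcp [0.6511 0.0149 0.0497] w0.0911 f0.0
t10.2 sq x tcp [0.6512 0.0149 0.008 ] w0.0004 f0.0
t14.1 over base tcp [ 0.4619 -0.1944  0.2396] w0.0911 f0.0
top [0.6517 0.0132] 0.033130773813617266 0.0005199999011690637 bias [-0.0005  0.0017]
side [0.6504 0.0168] 0.03328365836992548 0.0010034818005573648 bias [ 0.0008 -0.0019]
```

```bash
python3 - <<'E'
from rob import *; from vis import *
p=np.array([.6512,.0149])
over(p,'y',.12); line(p,.045)
a=ctrl.read_camera('side')[100:300,180:400]; print(ctrl.current_eef_rot().round(3))
b=ctrl.read_camera('top')[60:260,210:430]
cv2.imwrite('pics/g.png',cv2.resize(np.hstack([a,b]),(800,364),interpolation=2))
E
```

```text
[[-1.     0.     0.002]
 [ 0.     1.    -0.   ]
 [-0.002 -0.    -1.   ]]
```

View pics/g.png

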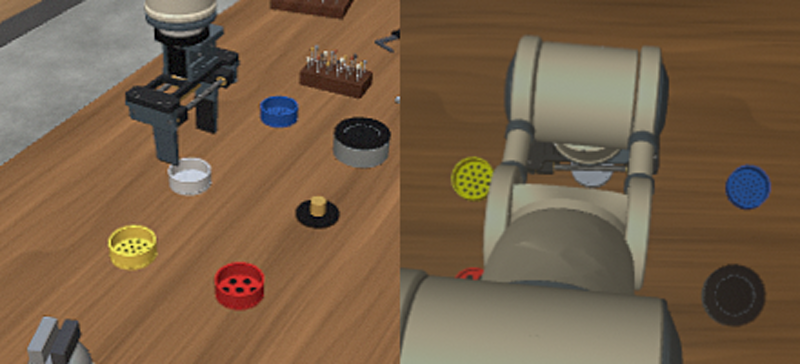

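```bash
python3 - <<'E'
from rob import *; from vis import *
def proj(n,P):
    p=ctrl.camera_params(n);T=np.linalg.inv(p['pose']);q=np.float64(P)@T[:3,:3].T+T[:3,3];q[:,1:]*=-1
    K=np.array([[p['fx'],0,p['cx']],[0,p['fy'],p['cy']],[0,0,1]]);return cv2.projectPoints(q,np.zeros(3),np.zeros(3),K,p['D'])[0][:,0]
t=ctrl.current_tool_pos();print(t, ctrl.current_q())
for n,s in(('side',(180,100)),('top',(210,60))):
    im=ctrl.read_camera(n); im=cv2.resize(im,None,fx=4,fy=4,interpolation=2)
    for d in(-.0455,0,.0455):
        u,v=proj(n,[t+[0,d,0]])[0];print(n,d,u,v);cv2.circle(im,(int(u*4+2),int(v*4+2)),3,(255,0,255),-1)
    u,v=proj(n,[t])[0].astype(int)*4;cv2.imwrite(f'pics/h{n}.png',im[v-200:v+200,u-260:u+260])
print(proj('top',[[0,0,0]]),proj('side',[[0,0,0]]))
E
```

```text
[0.65210459 0.01460342 0.04642334] [-3.95954181e+00  3.89966000e+01  8.11571708e+01 -3.99103421e-04
  5.97208243e+01 -9.39431502e+01]
side -0.0455 292.3261483218992 178.8110670821794
side 0 283.20377078580634 186.8183162029027
side 0.0455 273.61266574491543 195.24591542122621
top -0.0455 331.90470400599344 148.58037235325372
top 0 314.7964636180843 148.155510481927
top 0.0455 297.71174547936846 147.7419446483355
[[313.73024565 392.79533436]] [[526.67837043 281.31968908]]
```

View pics/hside.png

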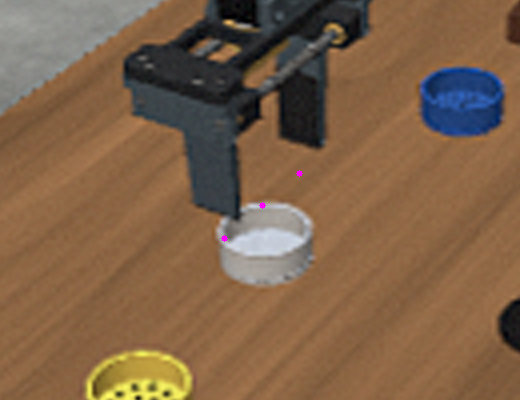

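```bash
python3 - <<'E'
from rob import *; from vis import *
say(); up(.06); ctrl.move_l([.56,.08,.05],vel=.25); ctrl.command_gripper(0); say('shut')
im=ctrl.read_camera('side'); cv2.imwrite('pics/shut.png',cv2.resize(im[130:270,190:400],None,fx=3,fy=3,interpolation=2))
try: print(line([.56,.08],-.03,.03,contact_N=4)); say('touch')
except ctrl.MotionError as e: print(e)
print(ctrl.current_contact_force())
up(.05,.1)
E
```

```text
t16.2 tcp [0.6519 0.0148 0.0462] w0.0911 f0.0
t18.4 shut tcp [0.56 0.08 0.05] w0.0004 f0.0
True
t20.8 touch tcp [ 0.5601  0.08   -0.026 ] w0.0007 f5.1
[-0.79021531 -0.78442241 10.25923056]
```

View pics/shut.png

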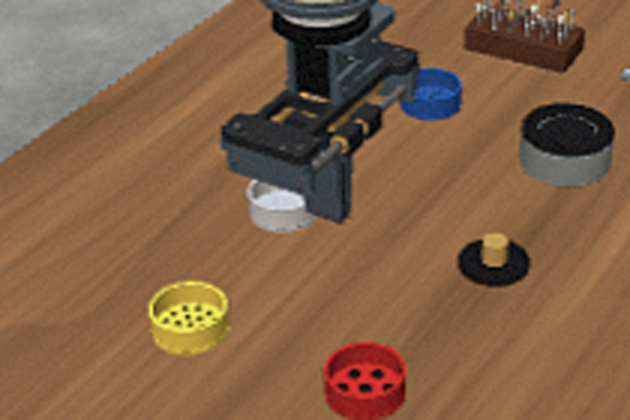

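```bash
cat >> rob.py <<'E'
DZ=-.0255   # the finger tips really end 25.5 mm above the stated TCP (bench touched at -0.026)
def tip(xy,z,vel=.15,**k): return line(xy,z+DZ,vel,**k)
E
python3 - <<'E'
from rob import *; from vis import *
p=np.array([.6512,.0149]); b=np.array([.4618,-.1946])
ctrl.command_gripper(1); over(p,'y',.04)
tip(p,.008); ctrl.command_gripper(0); say('sq y'); ctrl.command_gripper(1)
up(.04+DZ); ctrl.move_l([*p,.04+DZ],ori=R('x')); say('rot'); tip(p,.008); ctrl.command_gripper(0); say('sq x'); ctrl.command_gripper(1)
up(.12); over(b,'x'); say('over base')
for n,s in(('top',(316,151)),('side',(285,197))):
    im=ctrl.read_camera(n); cv2.imwrite(f"pics/{n}2.png",im); x,r,e=circle(n,im,'grey',s,.032,.03,26); print(n,x.round(4),r,e, 'bias',(p-x).round(4))
E
```

```text
t24.7 sq y tcp [ 0.6514  0.0149 -0.017 ] w0.0623 f30.0Traceback (most recent call last):
  File "<stdin>", line 5, in <module>
bench.MotionError: the arm cannot follow that straight line within its joint ranges
```

```bash
cat >> rob.py <<'E'
def R(ax):   # as above, but the half turn that keeps the last joint nearest zero
    p=ctrl.current_tool_pos(); z=np.array([0,0,-1.]); best=[]
    for s in(1,-1):
        y=s*np.array([1.,0,0] if ax=='x' else [0,1.,0]); M=np.c_[np.cross(y,z),y,z]; q=ctrl.ik(p,M)
        if q is not None: best.append((np.abs(np.array(q)-ctrl.current_q())[5]+.3*abs(q[5]),s,M))
    return min(best,key=lambda a:a[0])[2]
E
python3 - <<'E'
from rob import *; from vis import *
p=np.array([.6512,.0149]); b=np.array([.4618,-.1946])
ctrl.move_l([*p,.04+DZ],ori=R('x')); say('rot'); print(ctrl.current_q()); tip(p,.008); ctrl.command_gripper(0); say('sq x'); ctrl.command_gripper(1)
up(.12); over(b,'x'); say('over base')
for n,s in(('top',(316,151)),('side',(285,197))):
    im=ctrl.read_camera(n); cv2.imwrite(f"pics/{n}2.png",im); x,r,e=circle(n,im,'grey',s,.032,.03,26); print(n,x.round(4),r,e, 'bias',(p-x).round(4))
E
```

```text
t27.3 rot tcp [0.651  0.0149 0.0143] w0.0910 f0.0
[-3.93821140e+00  4.13486676e+01  8.23554348e+01  9.26885673e-04
  5.63187117e+01 -3.98455588e+00]
t28.2 sq x tcp [ 0.6515  0.0149 -0.017 ] w0.0642 f30.0
t30.8 over base tcp [ 0.4623 -0.1941  0.2394] w0.0909 f0.0
top [0.6521 0.0134] 0.03315930658414841 0.0005454427573605675 bias [-0.0009  0.0015]
side [0.651  0.0167] 0.03340886559605304 0.0009269015669202945 bias [ 0.0002 -0.0018]
```

```bash
cat >> rob.py <<'E'
B=np.array([.4615,-.1948])
POS={'pan':(.6512,.0149),'fine':(.6225,-.2161),'medium':(.6258,.1922),'coarse':(.4610,.1842),'lid':(.4461,-.0099)}
def fetch(name,k,h=.008,ax='x'):
    """take a piece at tip height h above its origin, set it on level k of the tower; False if not seated"""
    p=POS[name]; Z=.035+.025*k; trav=max(.12,Z+.06)
    over(p,ax,.06); tip(p,h,.12); ctrl.command_gripper(0); say('held',name)
    if ctrl.current_grasp_force()<5: return False
    up(trav,.25); over(B,ax,trav); tip(B,Z+h+.012,.15)
    hit=tip(B,Z+h-.001,.025,contact_N=5); dz=ctrl.current_tool_pos()[2]-DZ-h-Z; say('set',name,hit,'height over seat %.4f'%dz)
    if dz>.002: return False
    ctrl.command_gripper(1); up(trav,.25); say('released'); return True
E
python3 - <<'E'
from rob import *
print(fetch('pan',0)); print(ctrl.current_q())
E
```

```text
t33.5 held pan tcp [ 0.6514  0.0149 -0.0172] w0.0642 f30.0
t36.5 set pan True height over seat 0.0010 tcp [ 0.4622 -0.1953  0.0185] w0.0637 f30.0
t37.7 released tcp [ 0.4616 -0.1948  0.1204] w0.0909 f0.0
True
[-2.97154274e+01  2.32575682e+01  9.91547200e+01 -6.23589828e-03
  5.75166016e+01 -2.97202536e+01]
```

```bash
cat >> rob.py <<'E'
def check(k,col,tag):
    """rim centre of the newest cup, bias-corrected, from both views; crop saved"""
    from vis import circle,cast,cv2
    z=.065+.025*k
    for n,bias in(('top',(-.0009,.0015)),('side',(.0002,-.0018))):
        p=ctrl.camera_params(n);T=np.linalg.inv(p['pose']);q=T[:3,:3]@[*B,z-.005]+T[:3,3]
        K=np.array([[p['fx'],0,p['cx']],[0,p['fy'],p['cy']],[0,0,1]])
        s=cv2.projectPoints((q*[1,-1,-1])[None],np.zeros(3),np.zeros(3),K,p['D'])[0].ravel().astype(int)
        im=ctrl.read_camera(n); cv2.imwrite(f'pics/{tag}_{n}.png',cv2.resize(im[s[1]-35:s[1]+45,s[0]-50:s[0]+50],None,fx=4,fy=4,interpolation=2))
        try: c,r,e=circle(n,im,col,tuple(map(int,s)),.032,z,26); print(n,'off base',((c+bias-B)*1000).round(1),'r',r.round(4),'rms',e.round(4))
        except Exception as x: print(n,'no fit',x)
E
python3 - <<'E'
from rob import *; import cv2
over(POS['fine'],'x',.06); say(); check(0,'grey','pan')
cv2.imwrite('pics/pan.png',np.hstack([cv2.imread(f'pics/pan_{n}.png') for n in('top','side')]))
E
```

```text
t38.4 tcp [ 0.6213 -0.2156  0.0587] w0.0908 f0.0
top off base [ -3.  -39.4] r 0.0525 rms 0.0262
side off base [-0.1 -0.9] r 0.0373 rms 0.0046
```

View pics/pan.png

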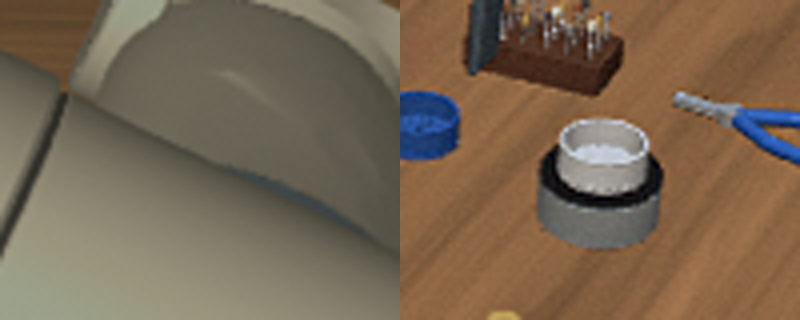

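The pan (right crop, about (603,155)) stands level and centred on the base's black rim at (600,190). The top view is blocked by the arm. Next is the blue sieve.

```bash
python3 - <<'E'
from rob import *; import cv2
if fetch('fine',1):
    over(POS['medium'],'x',.06); say(); check(1,'blue','fine')
    cv2.imwrite('pics/fine.png',np.hstack([cv2.imread(f'pics/fine_{n}.png') for n in('top','side')]))
E
```

```text
t40.1 held fine tcp [ 0.6229 -0.2162 -0.0171] w0.0638 f30.0
t42.5 set fine True height over seat 0.0004 tcp [ 0.4616 -0.1948  0.0429] w0.0638 f30.0
t43.6 released tcp [ 0.4616 -0.1948  0.1206] w0.0908 f0.0
t45.2 tcp [0.6259 0.191  0.0601] w0.0911 f0.0
top off base [-1.8 -2.8] r 0.0322 rms 0.0003
side off base [-0.8 -1. ] r 0.031 rms 0.0007
```

View pics/fine.png

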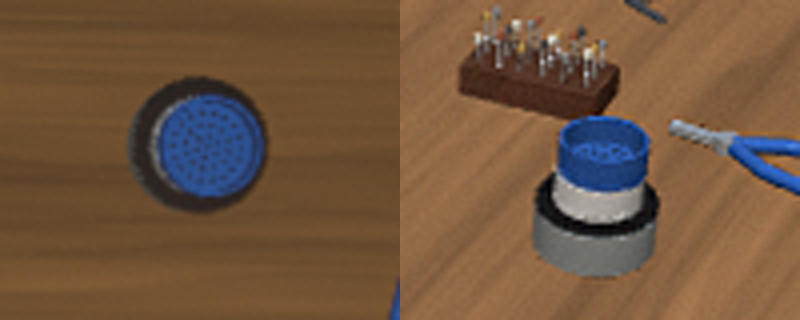

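Blue sieve (right crop, about (603,155)) is seated level on the pan. Next are yellow and red; the script stops if either isn't seated.

```bash
python3 - <<'E'
from rob import *; import cv2
if fetch('medium',2):
    over(POS['coarse'],'x',.06); check(2,'yellow','med')
    if fetch('coarse',3):
        over(POS['lid'],'x',.10); say(); check(3,'red','red')
        cv2.imwrite('pics/red.png',np.hstack([cv2.imread(f'pics/red_{n}.png') for n in('top','side')]))
E
```

```text
t46.8 held medium tcp [ 0.626   0.1922 -0.0171] w0.0640 f30.0
t50.3 set medium True height over seat 0.0002 tcp [ 0.4616 -0.1949  0.0677] w0.0639 f30.0
t51.3 released tcp [ 0.4616 -0.1948  0.1456] w0.0907 f0.0
top off base [-1.5 -2.6] r 0.0335 rms 0.0008
side off base [-0.5 -1. ] r 0.0335 rms 0.0013
t54.5 held coarse tcp [ 0.4613  0.1843 -0.0172] w0.0625 f30.2
t57.9 set coarse True height over seat 0.0002 tcp [ 0.4616 -0.1949  0.0927] w0.0627 f30.4
t58.9 released tcp [ 0.4615 -0.1948  0.1706] w0.0908 f0.0
t59.7 tcp [ 0.4466 -0.0106  0.1   ] w0.0909 f0.0
top off base [-1.9  0. ] r 0.0339 rms 0.0007
side no fit min() iterable argument is empty
```

View pics/red.png

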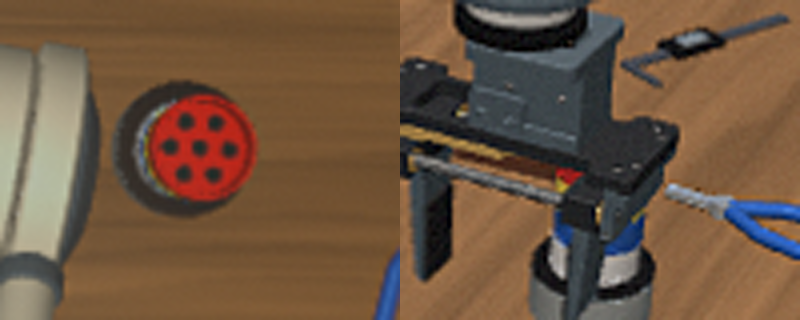

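Red sieve (left crop, about (203,147)) sits concentric on the tower; the gripper blocks the side view. Next is the lid, held by its knob.

```bash
python3 - <<'E'
from rob import *; from vis import cv2
if fetch('lid',4,h=.0125):
    over((.45,.1),'x',.25); say(); 
    a=ctrl.read_camera('top')[170:270,340:440]; b=ctrl.read_camera('side')[90:210,330:430]
    cv2.imwrite('pics/end.png',np.hstack([cv2.resize(a,(400,400),interpolation=2),cv2.resize(b,(400,480),interpolation=2)[:400]]))
E
```

```text
t62.0 held lid tcp [ 0.4462 -0.0099 -0.013 ] w0.0213 f30.0
t64.8 set lid True height over seat -0.0002 tcp [ 0.4616 -0.1949  0.1218] w0.0213 f30.0
t66.3 released tcp [ 0.4615 -0.1947  0.1957] w0.0910 f0.0
t67.5 tcp [0.4501 0.0992 0.2495] w0.0908 f0.0
```

View pics/end.png

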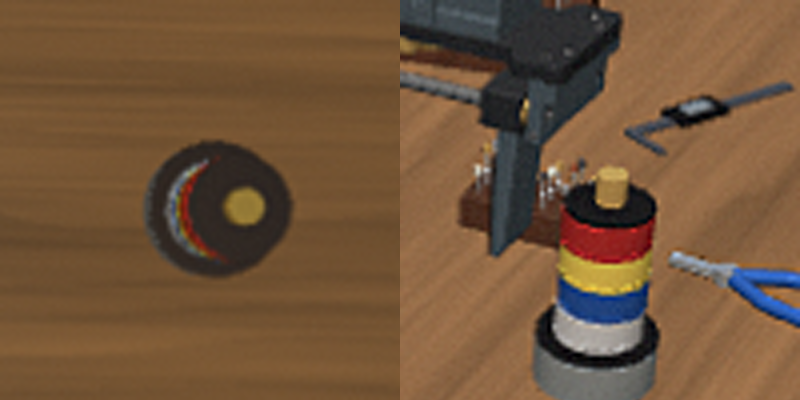

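The side view shows the whole tower, pan to lid with the knob at about (612,187), straight with all the joints closed. The gripper is clear of it, so I'm handing in.

```bash
python3 -c "
from bench import ctrl
print(ctrl.sign_off())"
```

```text
the job is handed in; nothing more can be done
None
```

The sieve tower is built in order on the shaker base (pan, blue, yellow, red, lid); each piece was set within about 1 mm of its seat height and released, and I handed the job in at about 68 s of the 115 s allowed, though sign-off returned no verdict.

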